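Make up the deck kit and the party kit

TASK

Make up two kits in the white-rimmed trays from the things lying on the ledge: in the three-bay tray put the stylus brush in the long bay, the headshell (cartridge down) in the oblong bay and one of the two 45 adaptors in the square bay; in the narrow two-bay tray put the bottle opener in the long bay and the other adaptor in the square bay. Everything must lie flat on the floor of its bay, right way up and let go. Lower the headshell gently instead of dropping it, for its needle is delicate, and leave the mug and the bottle undisturbed.

Things in the scene. Friction and masses are not known exactly. Their poses are not given: they have to be found in the camera images.
- deck_tray: Fixed tray, white steel rims and cork-lined floor, yaw within 20 degrees. Origin: centre of underside. Floor top at z 5 mm; rims and dividers 5 mm thick, tops at z 11 mm. The three-bay deck-kit tray, 119 (x) x 150 (y) mm. Inner bays (tray frame): long bay 46 (x) x 140 (y) at (-31.5, 0); square bay 58 x 58 at (25.5, 41); oblong bay 58 (x) x 77 (y) at (25.5, -31.5).
- party_tray: Fixed tray, white steel rims and cork-lined floor, yaw within 20 degrees. Origin: centre of underside. Floor top at z 5 mm; rims and dividers 5 mm thick, tops at z 11 mm. The narrow two-bay party-kit tray, 68 (x) x 213 (y) mm. Bays in the tray's frame: square bay 58 x 58 mm at (0, 72.5); long bay 58 (x) x 140 (y) at (0, -31.5).
- headshell: Lies flat on the ledge (z 0) nearer than the trays. Turntable headshell: aluminium plate on a black cartridge block, flat sides 20 mm apart (y), 23 mm high. Along x from -30 mm (thin steel collar) to +26 mm; a thin finger lift sticks out to (28, 16) mm at the front +y corner. Origin: centre of the underside of the black block, on which it stands. Grip it across y at the origin.
- brush: Lies flat on the ledge (z 0) nearer than the trays. Stylus brush: black plastic handle 16 mm wide (y), 18 mm high, whole length 90 mm along x (-45 to +45), narrower neck and grey bristle head at +x. Origin: underside, mid-length; the handle runs x = -45 to +15 mm. Grip it across y at about x = -8 mm.
- opener: Lies flat on the ledge (z 0) nearer than the trays. Bottle opener: dark wooden handle 26 mm wide (y), 20 mm high, x = -57.5 to +27.5 mm, with a steel tongue 22 mm wide (z 10 to 14 mm) out to x = +57.5. Origin: underside, mid-length. Grip the wood across y at about x = -10 mm.
- adaptor_a: Lies flat on the ledge (z 0) nearer than the trays. 45 rpm adaptor: aluminium puck, diameter 38 mm, straight side 16 mm high, then a low dome to 20 mm. Origin: centre of the underside. The two adaptors are alike; either may go in either tray.
- adaptor_b: Lies flat on the ledge (z 0) nearer than the trays. The other 45 rpm adaptor, identical to adaptor_a.
- mug: Bystander: white ceramic mug, radius 39 mm, 90 mm high, standing on a loose glass coaster (96 mm across, 5 mm thick) off to one side. Origin: centre of its underside. Leave alone.
- cleaner: Bystander: capped bottle of record cleaner, radius 24 mm, 120 mm high, off to the other side. Origin: centre of its underside. Leave alone.
There are look-alikes about, which are no part of the job. Leave any brown or purple look-alike of the adaptor_a alone. Leave any red look-alike of the party_tray alone.

How it is judged:
At the end, for the whole second after the job is handed in: Brush, headshell and an adaptor in the long, oblong and square bays of the three-bay tray; opener and the other adaptor in the long and square bays of the two-bay tray. Each inside its bay, upright and flat (0.07 rad), underside within 2.5 mm of the floor, released, at rest (x of brush in the frame of deck_tray between -0.0495 and -0.0135 m and y of brush in the frame of deck_tray between -0.03 and 0.03 m and z of brush in the frame of deck_tray between 0.002 and 0.0075 m and angle between each of brush, headshell, opener's own z axis and vertical below 0.07 rad and linear speed of each of brush, headshell, opener below 0.02 m/s and x of headshell in the frame of deck_tray between 0.0045 and 0.0465 m and y of headshell in the frame of deck_tray between -0.0515 and -0.0115 m and z of headshell in the frame of deck_tray between 0.002 and 0.0075 m and x of opener in the frame of party_tray between -0.018 and 0.018 m and y of opener in the frame of party_tray between -0.0495 and -0.0135 m and z of opener in the frame of party_tray between 0.002 and 0.0075 m and (((x of adaptor_a in the frame of deck_tray between 0.0125 and 0.0385 m and y of adaptor_a in the frame of deck_tray between 0.028 and 0.054 m and z of adaptor_a in the frame of deck_tray between 0.002 and 0.0075 m and angle between adaptor_a's own z axis and vertical below 0.07 rad and linear speed of adaptor_a below 0.02 m/s) and (x of adaptor_b in the frame of party_tray between -0.013 and 0.013 m and y of adaptor_b in the frame of party_tray between 0.0595 and 0.0855 m and z of adaptor_b in the frame of party_tray between 0.002 and 0.0075 m and angle between adaptor_b's own z axis and vertical below 0.07 rad and linear speed of adaptor_b below 0.02 m/s)) or ((x of adaptor_b in the frame of deck_tray between 0.0125 and 0.0385 m and y of adaptor_b in the frame of deck_tray between 0.028 and 0.054 m and z of adaptor_b in the frame of deck_tray between 0.002 and 0.0075 m and angle between adaptor_b's own z axis and vertical below 0.07 rad and linear speed of adaptor_b below 0.02 m/s) and (x of adaptor_a in the frame of party_tray between -0.013 and 0.013 m and y of adaptor_a in the frame of party_tray between 0.0595 and 0.0855 m and z of adaptor_a in the frame of party_tray between 0.002 and 0.0075 m and angle between adaptor_a's own z axis and vertical below 0.07 rad and linear speed of adaptor_a below 0.02 m/s)))); the robot touches nothing.
It fails at once if the mug is shifted more than 20 mm or tipped (distance of mug from where it was at the start of the episode above 0.02 m or angle between mug's own z axis and vertical above 0.3 rad).
It fails at once if the bottle is shifted more than 20 mm or tipped (distance of cleaner from where it was at the start of the episode above 0.02 m or angle between cleaner's own z axis and vertical above 0.3 rad).
It fails at once if the headshell is dropped or slammed (over 0.7 m/s within 30 mm of the table) (height (world z) of headshell below 0.03 m and linear speed of headshell above 0.7 m/s).
It also fails if it takes over 120 s, if anything falls off the work surface, if the arm or the gripper's body presses on something with over 40 N, if the wrist force passes 120 N, or if a joint passes its speed limit or range.

ROBOT

A 6-joint arm with a two-finger parallel gripper is mounted at the origin on the work surface. World frame = base frame: x ahead of the robot, y to its left, z up, the work surface at z = 0. Lengths are in m, angles in rad, forces in N, time in s.
With the tool pointing down it reaches from about 0.375 to 0.9 m from the base axis. Payload 3.1 kg.
Tool frame: the origin (TCP) lies between the finger pads; the fingertips stand manip.finger_overhang ahead of it and the grasp point (between the pads) lies 5 mm behind it (manip.finger_overhang is the distance from the TCP to the fingertips, in m); z points along the fingers, y is the line along which they close (so a half turn about z gives the same grasp; the last joint's range is limited). The gripper opens to 85 mm and grips with 20 to 120 N. Pads are 22 mm wide; open, the fingers measure 114 mm over their backs; the gripper's body (76 mm by 85 mm) begins 54 mm behind the grasp point. The pads swing forward as they close: fully open they stand 13 mm farther back than shut.
Start: joints at [1.022, 0.527, 1.433, -0, 1.181, -0.178], TCP at [0.226, 0.583, 0.245] pointing down, gripper open.
Joint ranges: [-3.08, 3.08], [-0.75, 2.2], [0.22, 2.44], [-1.43, 4.57], [0, 2.65], [-2.85, 2.85]. Speed limits (rad/s): [2.79, 2.79, 3.14, 3.14, 3.14, 3.14].

INTERFACE

Orientations are given as a unit quaternion [x, y, z, w].
In Python, from station import manip gives the robot as it stands.
- The arm moves only by the tool drive_tool, never from a script. Its argument "plan" is a list of rows, each a list of 7 numbers: the shift along the tool's x, y, z in m, then the turn, a rotation vector about the tool's x, y, z in degrees, then the opening, from -1 (shut) to 1 (fully open). In form: [[x, y, z, wx, wy, wz, gripper], ...]. A call has 1 to 10 rows; each row shifts and turns the commanded pose from where the row before left it, along the tool's axes as they then stand; what a row does not reach is not made up. A row lasts 1/10 s, in which the tool goes at most 50 mm and 8.59 degrees, less where a joint would pass 70% of its speed; a pose out of reach is approached as far as the arm can. A call is refused whole if a number of a shift passes 0.05 or a number of a turn 8.59, either way. A call with a gripper value outside its range is refused whole. The fingers move at their own pace and stop on an object; "newtons" is the grip in N (left out, the last holds). Time passes only in rows, so rows that do not move let the fingers close. It gives the time, the measured TCP pose, the force, the opening and the grip force at its end, in the units of the state.
- manip.sense(): the state, without advancing time (a new reading comes with each control period).
- manip.snapshot(name): name is "side" or "top"; returns a dict with "image" (420x560x3 uint8, red, green, blue), "z_map" (420x560 float32, m along the optical axis (not along the pixel's ray), 0 where there is no reading), "fov_y" (degrees; the focal length in pixels is half the picture's height over the tangent of half this angle, whatever the lens; pixels are square), "cx", "cy" (the principal point, pixels), "extrinsics" (4x4, takes a point from camera to world coordinates). Camera axes: x right, y up, looking along -z (the intrinsics and any distortion apply to the point x, -y, -z); pixel columns grow to the right and rows downward; lengths in m; the calibration is good to about 2 mm. A picture is of the moment at which its call begins.
- manip.sign_off(): hands the job in; it is judged then, once.
The state is a dict: "t": time; "q": joint angles; "qd": joint speeds; "tau": joint torques, N m; "tcp_pos": TCP position; "tool_rot": TCP orientation; "force": force on the tool from outside, world axes, zero at the start; "ft_torque": the same for the moment, N m; "finger_gap": opening from 0.0 (shut) to 1.0 (fully open); "gripper_force": force on a finger pad.
Only numpy, scipy, OpenCV 4.12 (cv2) and the standard library are available. Lean on these libraries where they do the work, as an engineer would, in place of code of your own. Each camera call takes 0.05 s, during which the arm holds its last target. There are 200 camera calls.

## Working session

There is one attempt and no reset: what is moved stays moved. The work goes in short steps, Python scripts to look and compute and a tool call to move; the robot and the scene stay as the last step left them, time stands still between calls to the robot, and variables do not carry over. Pictures are saved under pics/ and viewed, at most 14 in all, crops included, and the job is handed in when it is done.

Besides the shell and the picture viewer there is one more tool, called after "Call:" by a JSON object that holds its "op" and its "data". drive_tool: Moves the arm, as the interface text tells. Its arguments: {"type":"object","properties":{"plan":{"type":"array"},"newtons":{"type":"number"}},"required":["plan"]}

```bash
mkdir -p pics; ls; python3 - <<'E'
from station import manip
import cv2,numpy as np
s=manip.sense();print({k:np.round(v,4).tolist() for k,v in s.items()},manip.finger_overhang)
for n in('top','side'):
    d=manip.snapshot(n);np.savez(f'{n}0.npz',**d)
    cv2.imwrite(f'pics/{n}0.png',d['image'][...,::-1])
    print(n,[ (k,d[k]) for k in d if k not in('image','z_map')],(d['z_map']>0).mean())
E
```

```text
pics
{'t': 0.0, 'q': [1.0215, 0.5285, 1.4339, -0.0, 1.1814, -0.1785], 'qd': [0.0017, 0.0009, -0.0001, -0.0012, 0.0007, 0.0004], 'tau': [-0.0003, -44.2358, -17.802, -0.0002, 0.0084, -0.0], 'tcp_pos': [0.2261, 0.5819, 0.2443], 'tool_rot': [0.1843, 0.9829, -0.001, -0.0004], 'force': [0.7487, -0.7724, 0.0149], 'ft_torque': [0.0034, -0.0353, 0.0046], 'gripper_force': 0.0, 'finger_gap': 0.9955} 0.014
top [('fov_y', 44.61615252412674), ('cx', 276.570294339796), ('cy', 202.56676452476904), ('extrinsics', array([[ 1.69134421e-02,  9.88766636e-01, -1.48507488e-01,
         3.24593637e-01],
       [-9.99854800e-01,  1.64172573e-02, -4.56643638e-03,
        -1.12456198e-04],
       [-2.07705429e-03,  1.48563159e-01,  9.88900740e-01,
         1.49970092e+00],
       [ 0.00000000e+00,  0.00000000e+00,  0.00000000e+00,
         1.00000000e+00]]))] 0.996109693877551
side [('fov_y', 45.03778936746893), ('cx', 274.0173697462544), ('cy', 208.61354284914427), ('extrinsics', array([[ 0.97456091,  0.18117861, -0.13192927,  0.40021413],
       [-0.22346387,  0.7404042 , -0.63392864, -0.76661598],
       [-0.01717333,  0.6472835 ,  0.76205587,  0.95604798],
       [ 0.        ,  0.        ,  0.        ,  1.        ]]))] 0.9958971088435374
```

View pics/top0.png

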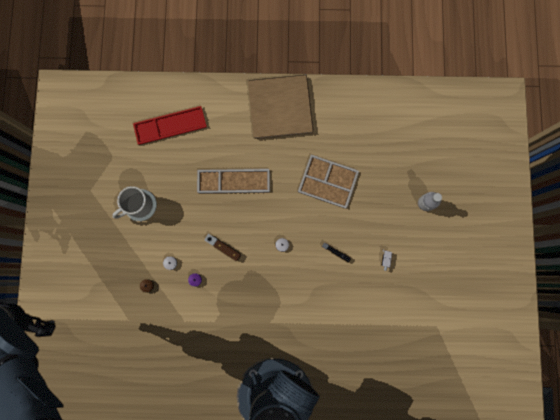

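View pics/side0.png

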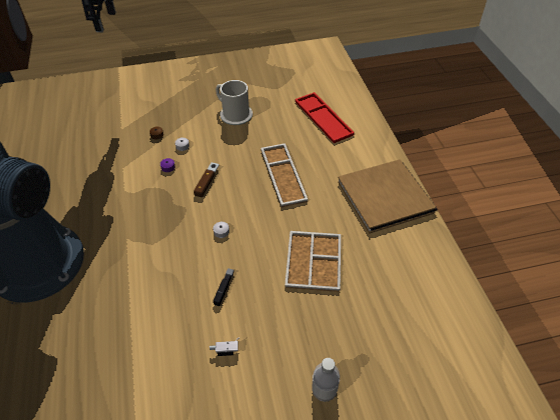

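Candidates in the top view:
- **Adaptors:** white pucks (283,244) and (171,263) are right. The brown (148,286) and purple (195,280) ones are look-alikes.
- **Party tray:** white-rimmed (234,181) is right, the red one (171,125) is not.
- **Deck tray:** (329,181).
- **Brush, headshell and opener:** (337,252), (387,260) and (224,247).

Next I'll measure these and check them in a close crop.

```bash
cat > h.py <<'E'
import numpy as np,cv2
def load(n): return dict(np.load(n+'.npz'))
def snap(n,tag):
    from station import manip
    d=manip.snapshot(n);np.savez(tag+'.npz',**d);return d
def foc(d): return 210/np.tan(np.radians(d['fov_y']/2))
def rays(d,uv):
    uv=np.atleast_2d(np.asarray(uv,float));f=foc(d)
    c=np.c_[(uv[:,0]-d['cx'])/f,-(uv[:,1]-d['cy'])/f,-np.ones(len(uv))]
    return d['extrinsics'][:3,3],c@d['extrinsics'][:3,:3].T
def plane(d,uv,z):
    o,r=rays(d,uv);return o+r*((z-o[2])/r[:,2:3])
def cloud(d):
    v,u=np.mgrid[:420,:560];o,r=rays(d,np.c_[u.ravel(),v.ravel()])
    return (o+r*d['z_map'].reshape(-1,1)).reshape(420,560,3)
def proj(d,p):
    E=d['extrinsics'];c=(np.atleast_2d(p)-E[:3,3])@E[:3,:3];f=foc(d)
    return np.c_[d['cx']+f*c[:,0]/-c[:,2],d['cy']-f*c[:,1]/-c[:,2]]
def tri(a,ua,b,ub):
    o1,r1=rays(a,ua);o2,r2=rays(b,ub);r1=r1[0];r2=r2[0]
    s,*_=np.linalg.lstsq(np.c_[r1,-r2],o2-o1,rcond=None)
    p=o1+s[0]*r1;q=o2+s[1]*r2;return (p+q)/2,np.linalg.norm(p-q)
E
python3 - <<'E'
from h import *
for n in('top','side'):
    d=load(n+'0');P=cloud(d);
    t=P[(P[...,0]>.4)&(P[...,0]<.55)&(abs(P[...,1])<.3)&(abs(P[...,2])<.003)]
    print(n,'table z med/std',np.median(t[:,2]),t[:,2].std())
    m=((P[...,2]>.0045)&(P[...,2]<.2)&(P[...,0]>.36)&(P[...,0]<.95)&(abs(P[...,1])<.6)).astype(np.uint8)
    k,l,s,c=cv2.connectedComponentsWithStats(m)
    for i in range(1,k):
        if s[i,4]<15: continue
        q=P[l==i];r=cv2.minAreaRect((q[:,:2]*1000).astype(np.float32))
        print(np.round(c[i]),s[i,4],'rect',np.round(r[0],1),np.round(r[1],1),round(r[2],1),'z95',round(np.percentile(q[:,2],95)*1e3,1),'rgb',np.median(d['image'][l==i],0))
d=load('top0')['image'][...,::-1]
a=cv2.resize(d[225:300,130:270],None,fx=5,fy=5,interpolation=cv2.INTER_CUBIC)
b=cv2.resize(d[225:280,265:405],None,fx=5,fy=5,interpolation=cv2.INTER_CUBIC)
c=np.vstack([a[:325],b]);cv2.imwrite('pics/crop.png',c);print(c.shape)
E
```

```text
top table z med/std -0.000495487871201794 0.0016025746457083367
[280. 106.] 3488 rect [845.6   1.1] [188.6 185.2] 5.7 z95 24.2 rgb [119.  96.  69.]
[169. 125.] 878 rect [781.9 335.6] [ 74.8 221.1] 15.5 z95 13.8 rgb [130.  32.  30.]
[328. 181.] 1021 rect [ 613.8 -143. ] [153.9 127.7] 72.5 z95 13.6 rgb [126. 103.  77.]
[231. 181.] 829 rect [611.9 138.6] [ 77.  217.8] 2.2 z95 13.5 rgb [129. 105.  79.]
[134. 203.] 935 rect [536.9 425.3] [120.   92.4] 89.7 z95 94.6 rgb [72. 71. 67.]
[429. 201.] 353 rect [ 555.  -441.9] [72.3 51.3] 79.8 z95 119.8 rgb [114. 111. 111.]
[223. 248.] 352 rect [415.  161.5] [114.5  34.1] 57.0 z95 22.7 rgb [65. 43. 30.]
[282. 244.] 133 rect [426.5 -11.1] [36.  34.8] 0.9 z95 22.4 rgb [144. 141. 145.]
[337. 253.] 178 rect [ 407.3 -171.1] [93.7 25. ] 56.6 z95 20.1 rgb [31. 27. 25.]
[386. 259.] 127 rect [ 387.9 -312.2] [21.3 53.7] 78.0 z95 25.7 rgb [149. 146. 149.]
[170. 261.] 107 rect [372.  312.5] [23.5 38.4] 1.5 z95 21.9 rgb [142. 140. 142.]
side table z med/std -0.0003229155946639084 0.0014273373114011252
[234. 100.] 1130 rect [539.  414.6] [110.8  92.3] 89.6 z95
[... 169 characters left out ...]
 rgb [162.  153.5 151.5]
[284. 175.] 969 rect [615.5 136.9] [ 69.4 219.5] 1.7 z95 12.3 rgb [156. 117.  75.]
[386. 195.] 4225 rect [846.8   6.5] [184.5 197. ] 6.7 z95 22.4 rgb [142. 109.  69.]
[206. 180.] 375 rect [420.3 164.3] [128.   26.8] 58.2 z95 21.5 rgb [78. 47. 28.]
[221. 229.] 197 rect [428.5 -12.9] [37.7 35.9] 76.1 z95 20.7 rgb [165. 160. 162.]
[314. 261.] 1916 rect [ 617.5 -144.3] [155.7 121.2] 71.7 z95 12.3 rgb [154. 116.  73.]
[223. 287.] 311 rect [ 409.2 -168.4] [91.5 17.2] 59.7 z95 19.7 rgb [33. 31. 33.]
[226. 347.] 308 rect [ 389.4 -313.4] [26.9 58.9] 89.3 z95 25.1 rgb [188. 185. 187.]
[326. 380.] 941 rect [ 555.7 -436.3] [42. 49.] 65.6 z95 120.3 rgb [86. 84. 82.]
(600, 700, 3)
```

View pics/crop.png

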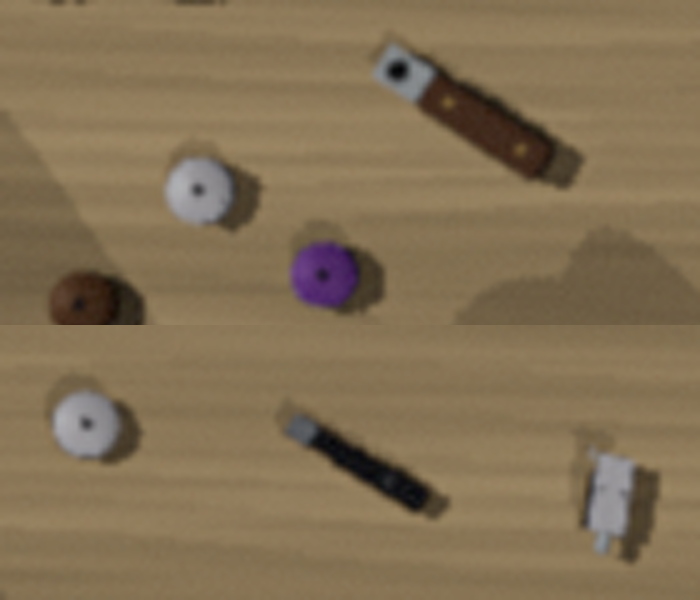

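The crop confirms the choice, in top-view pixels: two white adaptors (170,263) and (282,244), the opener with its steel tongue up-left, the brush with its head up-left, and the headshell with its collar down and finger lift at the upper left. All are right way up. Next: precise poses from colour masks in both views.

```bash
cat > meas.py <<'E'
from h import *
import sys
def mask(d,kind):
    h=cv2.cvtColor(d['image'],cv2.COLOR_RGB2HSV).astype(int);S,V=h[...,1],h[...,2]
    return {'white':(S<45)&(V>85),'tray':(S<60)&(V>95),'black':(V<48),'any':((S<60)&(V>75))|(V<52),'wood':((V<105)&(S>100)&(V>30)&(cv2.cvtColor(d['image'],cv2.COLOR_RGB2GRAY)<62))|((S<45)&(V>75))}[kind].astype(np.uint8)
def blob(d,kind,p,rad,close=0):
    "biggest blob of the mask near the pixel of world point p"
    m=mask(d,kind);u=proj(d,p)[0];w=np.zeros_like(m);cv2.circle(w,tuple(int(round(x)) for x in u),rad,1,-1);m&=w
    if close: m=cv2.morphologyEx(m,cv2.MORPH_CLOSE,np.ones((close,close),np.uint8))
    k,l,s,c=cv2.connectedComponentsWithStats(m);i=1+np.argmax(s[1:,4])
    cs,_=cv2.findContours((l==i).astype(np.uint8),cv2.RETR_EXTERNAL,cv2.CHAIN_APPROX_NONE)
    return (l==i),c[i],s[i,4]
def rect(d,m,z):
    v,u=np.nonzero(m);c=np.concatenate([np.c_[u+a,v+b] for a in(-.5,.5) for b in(-.5,.5)])
    return cv2.minAreaRect((plane(d,c,z)[:,:2]*1000).astype(np.float32))
E
python3 - <<'E'
from meas import *
D={n:load(n+'0') for n in('top','side')}
O={'adA':('white',[.427,-.012,.01],14,20,0),'adB':('white',[.373,.311,.01],14,20,0),'headshell':('white',[.388,-.313,.015],19,23,3),
'brush':('any',[.408,-.17,.01],22,18,3),'opener':('wood',[.417,.163,.01],27,20,3),'deck':('tray',[.615,-.144,.011],50,11,0),'party':('tray',[.613,.138,.011],50,11,0)}
pic=[]
for n,(k,p,r,z,cl) in O.items():
    c={}
    for v,d in D.items():
        m,cc,a=blob(d,k,p,r if v=='top' else int(r*1.4),cl);c[v]=cc;R=rect(d,m,z/1000 if n in('deck','party') else z/1400)
        print(n,v,'px',np.round(cc,1),'area',a,'rect',np.round(R[0],1),np.round(R[1],1),round(R[2],1))
        im=d['image'][...,::-1].copy();im[m]=(0,255,0);d.setdefault('vis',d['image'][...,::-1].copy())[m]=(0,255,0)
    q,e=tri(D['top'],c['top'],D['side'],c['side']);print('   tri',np.round(q*1e3,1),'gap mm',round(e*1e3,1))
t=cv2.resize(D['top']['vis'][140:290,150:410],None,fx=2,fy=2);s=cv2.resize(D['side']['vis'][125:365,145:365],None,fx=1.25,fy=1.25)
cv2.imwrite('pics/masks.png',np.hstack([t,s]))
E
```

```text
adA top px [281.7 244.5] area 145 rect [425.   -9.6] [40.5 40.6] 1.0
adA side px [220.6 227.5] area 150 rect [427.  -10.1] [36.2 38.7] 76.3
   tri [426.  -10.1  13.8] gap mm 2.0
adB top px [169.3 262.8] area 139 rect [366.3 314. ] [37.3 38.1] 1.0
adB side px [181.3 141.9] area 99 rect [369.1 313.1] [38.4 38.6] 83.3
   tri [367.8 313.5  13.7] gap mm 1.7
headshell top px [386.7 259.3] area 137 rect [ 384.6 -312.9] [27.3 60.1] 85.4
headshell side px [225.5 346. ] area 242 rect [ 386.4 -307.7] [27.8 60.1] 82.2
   tri [ 388.4 -312.3   20.2] gap mm 2.2
brush top px [336.4 252.1] area 147 rect [ 406.7 -168.2] [94. 19.] 60.2
brush side px [223.6 287.8] area 340 rect [ 409.1 -171.8] [97.7 26.1] 61.7
   tri [ 406.8 -169.8    4.5] gap mm 1.2
opener top px [224.1 247.5] area 346 rect [413.6 154.7] [132.6  31.1] 58.8
opener side px [206.6 179.9] area 407 rect [419.2 154.4] [127.   38.6] 58.2
   tri [415.2 157.    9.4] gap mm 2.9
deck top px [328. 181.] area 596 rect [ 615.4 -144.3] [156.6 125.7] 71.5
deck side px [314.2 259.7] area 706 rect [ 617.6 -145. ] [153.7 122.2] 71.6
   tri [ 618.  -145.     4.5] gap mm 2.8
party top px [232.4 179.9] area 495 rect [612.2 137.2] [ 72.3 217. ] 0.9
party side px [283.1 173.7] area 441 rect [613.6 136.4] [ 73.8 217.9] 1.7
   tri [615.7 139.7   0.8] gap mm 0.0
```

View pics/masks.png

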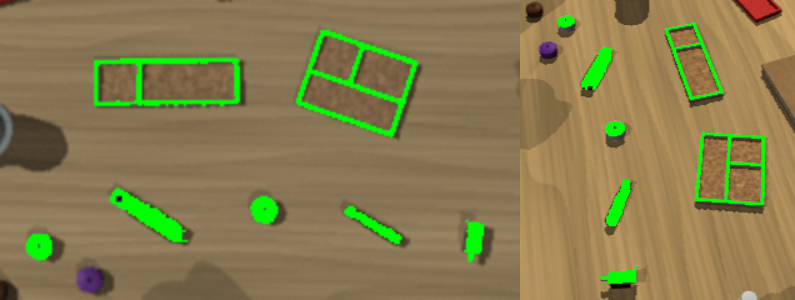

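The masks fit: green covers both trays' rims and dividers, and each object. Now the axes and the opener and headshell landmarks, plus a rim-height check by two-view corners.

```bash
python3 - <<'E'
from meas import *
T,S=load('top0'),load('side0')
# headshell: plate only (open away collar and lift), axis from long side of rect, x4 upsampled
for v,d in(('top',T),('side',S)):
    m,_,_=blob(d,'white',[.388,-.313,.02],19 if v=='top' else 27,3)
    M=cv2.resize(m.astype(np.float32),None,fx=4,fy=4,interpolation=cv2.INTER_CUBIC)>.5
    M=cv2.morphologyEx(M.astype(np.uint8),cv2.MORPH_OPEN,cv2.getStructuringElement(cv2.MORPH_ELLIPSE,(19,19)))
    y,x=np.nonzero(M);uv=np.c_[(x+.5)/4-.5,(y+.5)/4-.5]
    R=cv2.minAreaRect((plane(d,uv,.022)[:,:2]*1e3).astype(np.float32));print('plate',v,np.round(R[0],1),np.round(R[1],1),round(R[2],1))
    m,_,_=blob(d,'any',[.408,-.17,.01],22 if v=='top' else 26,3);y,x=np.nonzero(m)
    q=plane(d,np.c_[x,y],.012)[:,:2]*1e3;c=q.mean(0);w,V=np.linalg.eigh(np.cov(q.T));a=V[:,1]*np.sign(V[0,1]);t=(q-c)@a
    print('brush',v,'axis',np.degrees(np.arctan2(a[1],a[0])).round(1),'mid',np.round(c+a*(t.min()+t.max())/2,1),'len',np.ptp(t).round(1))
    # opener: steel only and wood only
    hs=cv2.cvtColor(d['image'],cv2.COLOR_RGB2HSV).astype(int);m,_,_=blob(d,'wood',[.417,.163,.01],27 if v=='top' else 36,3)
    st=m&(hs[...,1]<60)&(hs[...,2]>70);wd=m&(hs[...,1]>125)&(hs[...,0]<13)
    for n,k,z in(('steel',st,.014),('wood',wd,.016)):
        k=cv2.morphologyEx(k.astype(np.uint8),cv2.MORPH_OPEN,np.ones((2,2)));R=rect(d,k>0,z);print('opener',n,v,k.sum(),np.round(R[0],1),np.round(R[1],1),round(R[2],1))
# tray corners in both views -> heights
for n,p in(('deck',[.616,-.145,.011]),('party',[.613,.137,.011])):
    b=[]
    for d,r in((T,50),(S,70)):
        m,_,_=blob(d,'tray',p,r);cs,_=cv2.findContours(m.astype(np.uint8),0,1);h=cv2.convexHull(cs[0])
        q=cv2.approxPolyN(h,4)[0].astype(float).reshape(-1,2) if hasattr(cv2,'approxPolyN') else None
        w=plane(d,q,.011);o=np.argsort(np.arctan2(w[:,1]-p[1],w[:,0]-p[0]));b.append((q[o],w[o]))
    z=[]
    for i in range(4):
        P,e=tri(T,b[0][0][i],S,b[1][0][i]);z.append(P[2]*1e3);print(n,np.round(P*1e3,1),round(e*1e3,1))
    print(n,'rim z',np.mean(z).round(1),'centre',[np.round(x[1].mean(0)[:2]*1e3,1) for x in b])
E
```

```text
plate top [ 388.6 -312.8] [23.6 47.2] 81.9
brush top axis 60.3 mid [ 406.3 -168. ] len 90.1
opener steel top 76 [434.1 194.1] [35.4 27.1] 64.6
opener wood top 139 [403.7 144.2] [83.9 25.8] 58.5
plate side [ 390.2 -313.5] [21.6 45.9] 81.3
brush side axis 61.6 mid [ 409.  -171.3] len 94.9
opener steel side 61 [440.8 192.6] [34.1 26.8] 61.1
opener wood side 138 [410.9 141. ] [87.3 28.9] 59.1
deck [ 535.9 -197.4   10.6] 0.8
deck [ 650.2 -236.1   12.1] 1.0
deck [697.4 -90.7   7.4] 0.4
deck [583.5 -53.1   9.4] 5.0
deck rim z 9.9 centre [array([ 615.6, -144.3]), array([ 617.4, -145.1])]
party [581.9  29.7   7.4] 3.8
party [651.   30.9   9.7] 4.2
party [646.1 245.2   8.9] 1.1
party [575.9 242.5   8.8] 0.6
party rim z 8.7 centre [array([612.2, 136.9]), array([614.3, 135. ])]
```

```bash
cat > go.py <<'E'
import sys,numpy as np
from station import manip
from scipy.spatial.transform import Rotation as R
s=manip.sense();r=R.from_quat(s['tool_rot']);M=r.as_matrix()
psi=np.degrees(np.arctan2(M[1,1],M[0,1]))
print('tcp',np.round(np.array(s['tcp_pos'])*1e3,1),'psi',psi.round(1),'gap',round(float(s['finger_gap']),3),'grip',s['gripper_force'],'t',s['t'],'tilt',np.degrees(np.arccos(-M[2,2])).round(2))
# args: x y z psi quadruples (mm,deg): shift first in the present axes, then the turn
for i in range(1,len(sys.argv),4):
    x,y,z,p=map(float,sys.argv[i:i+4]);d=M.T@(np.array([x,y,z])-np.array(s['tcp_pos'])*1e3)
    print('shift',d.round(1),'rows>=',np.ceil(np.linalg.norm(d)/50),'wz',round(-((p-psi+90)%180-90),1))
E
python3 go.py 368 313.5 120 0
```

```text
tcp [226.1 582.  244.4] psi 68.8 gap 1.003 grip 0.0 t 0.1 tilt 0.12
shift [-229.6 -198.6  124.7] rows>= 7.0 wz 68.8
```

Call:
{"op": "drive_tool", "data": {"plan": [[-0.0287,-0.0248,0.0156,0,0,0,1],[-0.0287,-0.0248,0.0156,0,0,0,1],[-0.0287,-0.0248,0.0156,0,0,0,1],[-0.0287,-0.0248,0.0156,0,0,0,1],[-0.0287,-0.0248,0.0156,0,0,0,1],[-0.0287,-0.0248,0.0156,0,0,0,1],[-0.0287,-0.0248,0.0156,0,0,0,1],[-0.0287,-0.0248,0.0156,0,0,0,1],[0,0,0,0,0,8.5,0.6],[0,0,0,0,0,8.5,0.6]], "newtons": 40}}

```text
t: 1.1
tcp_pos: [0.3689, 0.3128, 0.1197]
tool_rot: [0.332, 0.943, -0.001, -0.001]
force: [0.5, -0.2, -0.3]
finger_gap: 0.798
gripper_force: 0.0
```

Call:
{"op": "drive_tool", "data": {"plan": [[0,0,0,0,0,8.5,0.6],[0,0,0,0,0,8.5,0.6],[0,0,0,0,0,8.5,0.6],[0,0,0,0,0,8.5,0.6],[0,0,0,0,0,8.5,0.6],[0,0,0,0,0,8.5,0.6],[0,0,0,0,0,0,0.6],[0,0,0,0,0,0,0.6]]}}

```text
t: 1.9
tcp_pos: [0.3684, 0.3143, 0.1204]
tool_rot: [0.701, 0.713, -0.0, -0.0]
force: [0.1, -0.2, -0.1]
finger_gap: 0.8
gripper_force: 0.0
```

```bash
python3 go.py 368 313.5 60 0 368 313.5 19 0
```

```text
tcp [368.4 314.3 120.4] psi 0.9 gap 0.8 grip 0.0 t 1.9 tilt 0.02
shift [-0.8 -0.4 60.4] rows>= 2.0 wz 0.9
shift [ -0.8  -0.4 101.4] rows>= 3.0 wz 0.9
```

Call:
{"op": "drive_tool", "data": {"plan": [[0,0,0.035,0,0,0,0.6],[0,0,0.035,0,0,0,0.6],[0,0,0.02,0,0,0,0.6],[0,0,0.011,0,0,0,0.6],[0,0,0,0,0,0,-0.5],[0,0,0,0,0,0,-0.5],[0,0,0,0,0,0,-0.5],[0,0,0,0,0,0,-0.5],[0,0,0,0,0,0,-0.5],[0,0,0,0,0,0,-0.5]]}}

```text
t: 2.9
tcp_pos: [0.3692, 0.3148, 0.0204]
tool_rot: [0.702, 0.712, 0.001, 0.0]
force: [-0.1, 0.3, 6.2]
finger_gap: 0.414
gripper_force: 40.5
```

Call:
{"op": "drive_tool", "data": {"plan": [[0,0,-0.03,0,0,0,-0.5],[0,0,-0.03,0,0,0,-0.5],[0,0,0,0,0,0,-0.5]]}}

```text
t: 3.2
tcp_pos: [0.3703, 0.3154, 0.0823]
tool_rot: [0.702, 0.712, 0.003, 0.001]
force: [0.3, -0.5, -1.5]
finger_gap: 0.416
gripper_force: 40.4
```

```bash
python3 go.py 611.4 208.9 79 1.4
```

```text
tcp [370.3 315.4  82.3] psi 0.8 gap 0.416 grip 40.39822323837143 t 3.2 tilt 0.37
shift [-109.8  239.7    4.4] rows>= 6.0 wz -0.6
```

Call:
{"op": "drive_tool", "data": {"plan": [[-0.0157,0.0342,0,0,0,0,-0.5],[-0.0157,0.0342,0,0,0,0,-0.5],[-0.0157,0.0342,0,0,0,0,-0.5],[-0.0157,0.0342,0,0,0,0,-0.5],[-0.0157,0.0342,0,0,0,0,-0.5],[-0.0157,0.0342,0,0,0,0,-0.5],[-0.0157,0.0342,0,0,0,0,-0.5],[0,0,0,0,0,0,-0.5],[0,0,0,0,0,0,-0.5]]}}

```text
t: 4.1
tcp_pos: [0.6089, 0.2069, 0.0781]
tool_rot: [0.703, 0.711, -0.001, -0.001]
force: [-0.7, 0.3, -0.6]
finger_gap: 0.41
gripper_force: 40.4
```

```bash
python3 go.py 611.4 208.9 26 1.4; python3 - <<'E'
from meas import *
T,S=snap('top','t1'),snap('side','s1');
a=cv2.resize(T['image'][140:300,150:310,::-1],(480,480));b=cv2.resize(S['image'][110:230,210:330,::-1],(480,480))
a=cv2.resize(np.hstack([a,b]),(800,400));cv2.imwrite('pics/c1.png',a)
E
```

```text
tcp [608.9 206.9  78.1] psi 0.7 gap 0.41 grip 40.39809703877836 t 4.1 tilt 0.14
shift [ 2.   2.6 52.1] rows>= 2.0 wz -0.7
```

View pics/c1.png

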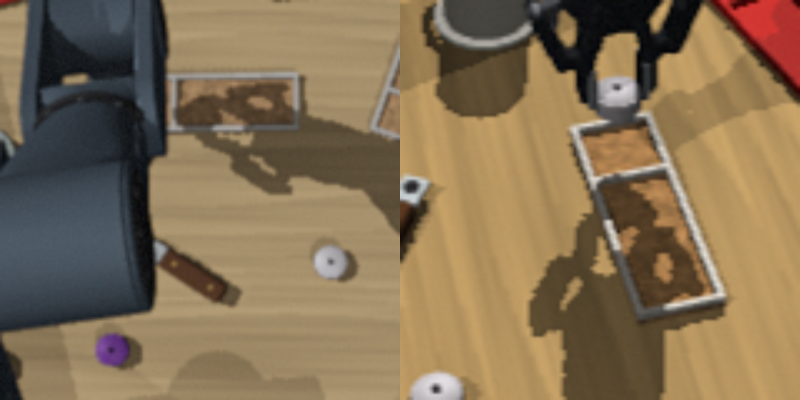

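The side crop shows the adaptor held upright at about (617,92), over the square bay. The mug is clear. I'll lower it and let go.

Call:
{"op": "drive_tool", "data": {"plan": [[0.002,0.0025,0.02,0,0,-0.7,-0.5],[0,0,0.016,0,0,0,-0.5],[0,0,0.01,0,0,0,-0.5],[0,0,0.006,0,0,0,-0.5],[0,0,0,0,0,0,-0.5],[0,0,0,0,0,0,0.2],[0,0,0,0,0,0,0.2],[0,0,0,0,0,0,0.2]]}}

```text
t: 5.0
tcp_pos: [0.6124, 0.2097, 0.0282]
tool_rot: [0.698, 0.716, 0.001, 0.0]
force: [1.6, 0.5, 0.4]
finger_gap: 0.603
gripper_force: 0.0
```

Call:
{"op": "drive_tool", "data": {"plan": [[0,0,-0.02,0,0,0,0.2],[0,0,-0.04,0,0,0,0.4],[0,0,-0.04,0,0,0,0.4],[0,0,0,0,0,0,0.4]]}}

```text
t: 5.4
tcp_pos: [0.6162, 0.2105, 0.1342]
tool_rot: [0.698, 0.716, 0.005, 0.004]
force: [0.6, 0.2, 0.4]
finger_gap: 0.702
gripper_force: 0.0
```

```bash
python3 go.py 409.7 147.3 80 -31.2
```

```text
tcp [616.2 210.5 134.2] psi 1.5 gap 0.702 grip 0.0 t 5.4 tilt 0.77
shift [ -58.  -208.8   51.3] rows>= 5.0 wz 32.7
```

Call:
{"op": "drive_tool", "data": {"plan": [[-0.0097,-0.0348,0.0086,0,0,0,0.4],[-0.0097,-0.0348,0.0086,0,0,0,0.4],[-0.0097,-0.0348,0.0086,0,0,0,0.4],[-0.0097,-0.0348,0.0086,0,0,0,0.4],[-0.0097,-0.0348,0.0086,0,0,0,0.4],[-0.0097,-0.0348,0.0086,0,0,0,0.4],[0,0,0,0,0,8.2,0.4],[0,0,0,0,0,8.2,0.4],[0,0,0,0,0,8.2,0.4],[0,0,0,0,0,8.2,0.4]]}}

```text
t: 6.4
tcp_pos: [0.4046, 0.1461, 0.0759]
tool_rot: [0.873, 0.487, 0.0, 0.0]
force: [-1.2, -0.5, -0.5]
finger_gap: 0.698
gripper_force: 0.0
```

Call:
{"op": "drive_tool", "data": {"plan": [[0,0,0,0,0,0,0.4],[0,0,0,0,0,0,0.4]]}}

```text
t: 6.6
tcp_pos: [0.4046, 0.1462, 0.0759]
tool_rot: [0.871, 0.491, 0.0, 0.0]
force: [0.2, -0.3, 0.0]
finger_gap: 0.693
gripper_force: 0.0
```

```bash
python3 go.py 409.7 147.3 21 -31.2
```

```text
tcp [404.6 146.2  75.9] psi -31.2 gap 0.693 grip 0.0 t 6.6 tilt 0.01
shift [ 3.6  3.7 54.9] rows>= 2.0 wz 0.0
```

Call:
{"op": "drive_tool", "data": {"plan": [[0.0036,0.0037,0.02,0,0,0,0.4],[0,0,0.02,0,0,0,0.4],[0,0,0.01,0,0,0,0.4],[0,0,0.0055,0,0,0,0.4],[0,0,0,0,0,0,-0.7],[0,0,0,0,0,0,-0.7],[0,0,0,0,0,0,-0.7],[0,0,0,0,0,0,-0.7],[0,0,0,0,0,0,-0.7]]}}

```text
t: 7.5
tcp_pos: [0.4099, 0.1474, 0.021]
tool_rot: [0.872, 0.49, 0.001, 0.0]
force: [0.7, -0.0, 5.1]
finger_gap: 0.288
gripper_force: 40.3
```

Call:
{"op": "drive_tool", "data": {"plan": [[0,0,-0.02,0,0,0,-0.7],[0,0,-0.03,0,0,0,-0.7],[0,0,-0.01,0,0,0,-0.7],[0,0,0,0,0,0,-0.7]], "newtons": 60}}

```text
t: 7.9
tcp_pos: [0.4106, 0.1475, 0.0816]
tool_rot: [0.872, 0.49, 0.002, 0.001]
force: [-0.3, 0.1, -0.6]
finger_gap: 0.288
gripper_force: 59.1
```

```bash
python3 go.py 614.2 94.9 79 1.4
```

```text
tcp [410.6 147.5  81.6] psi -31.3 gap 0.288 grip 59.09916937351227 t 7.9 tilt 0.22
shift [ 60.9 201.3   3.4] rows>= 5.0 wz -32.7
```

Call:
{"op": "drive_tool", "data": {"plan": [[0.0102,0.0336,0,0,0,0,-0.7],[0.0102,0.0336,0,0,0,0,-0.7],[0.0102,0.0336,0,0,0,0,-0.7],[0.0102,0.0336,0,0,0,0,-0.7],[0.0102,0.0336,0,0,0,0,-0.7],[0.0102,0.0336,0,0,0,0,-0.7],[0,0,0,0,0,-8.2,-0.7],[0,0,0,0,0,-8.2,-0.7],[0,0,0,0,0,-8.2,-0.7],[0,0,0,0,0,-8.2,-0.7]]}}

```text
t: 8.9
tcp_pos: [0.6127, 0.0946, 0.0783]
tool_rot: [0.696, 0.718, -0.001, -0.001]
force: [0.5, -0.3, -0.5]
finger_gap: 0.287
gripper_force: 59.2
```

Call:
{"op": "drive_tool", "data": {"plan": [[0,0,0,0,0,0,-0.7],[0,0,0,0,0,0,-0.7]]}}

```text
t: 9.1
tcp_pos: [0.613, 0.0947, 0.0791]
tool_rot: [0.699, 0.715, -0.001, -0.001]
force: [-0.5, -0.2, 0.0]
finger_gap: 0.284
gripper_force: 59.2
```

```bash
python3 go.py 614.2 94.9 26 1.4; python3 - <<'E'
from meas import *
S=snap('side','s2')
cv2.imwrite('pics/c2.png',cv2.resize(S['image'][110:260,190:340,::-1],(520,520)))
E
```

```text
tcp [613.   94.7  79.1] psi 1.3 gap 0.284 grip 59.17997360229492 t 9.1 tilt 0.12
shift [ 0.1  1.3 53.1] rows>= 2.0 wz -0.1
```

View pics/c2.png

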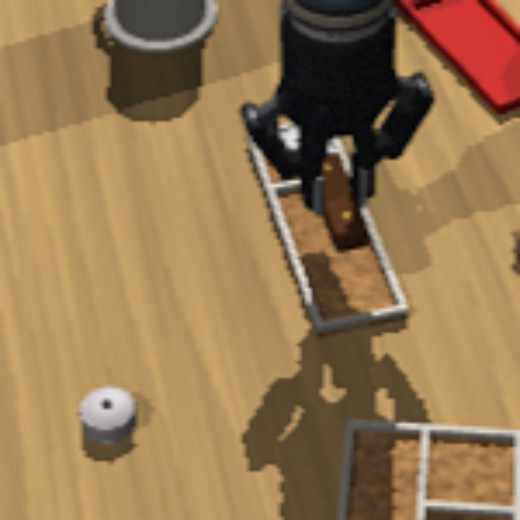

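The opener is held level, with its handle end at (350,240) in the crop, lined up over the long bay. I'll lower it and release.

Call:
{"op": "drive_tool", "data": {"plan": [[0,0.0013,0.02,0,0,0,-0.7],[0,0,0.018,0,0,0,-0.7],[0,0,0.01,0,0,0,-0.7],[0,0,0.005,0,0,0,-0.7],[0,0,0,0,0,0,-0.7],[0,0,0,0,0,0,0],[0,0,0,0,0,0,0],[0,0,0,0,0,0,0]]}}

```text
t: 9.95
tcp_pos: [0.6154, 0.0948, 0.028]
tool_rot: [0.698, 0.716, 0.0, 0.0]
force: [-0.2, -0.6, -0.7]
finger_gap: 0.5
gripper_force: 0.0
```

Call:
{"op": "drive_tool", "data": {"plan": [[0,0,-0.02,0,0,0,0.2],[0,0,-0.03,0,0,0,0.5],[0,0,-0.03,0,0,0,0.5],[0,0,0,0,0,0,0.5]], "newtons": 40}}

```text
t: 10.35
tcp_pos: [0.6182, 0.0948, 0.1121]
tool_rot: [0.698, 0.716, 0.003, 0.004]
force: [0.5, -0.2, 1.2]
finger_gap: 0.747
gripper_force: 0.0
```

```bash
python3 go.py 426 -10.1 80 -18.4
```

```text
tcp [618.2  94.8 112.1] psi 1.5 gap 0.747 grip 0.0 t 10.35 tilt 0.55
shift [-100.  -195.1   30.2] rows>= 5.0 wz 19.9
```

Call:
{"op": "drive_tool", "data": {"plan": [[-0.0167,-0.032,0.005,0,0,0,0.5],[-0.0167,-0.032,0.005,0,0,0,0.5],[-0.0167,-0.032,0.005,0,0,0,0.5],[-0.0167,-0.032,0.005,0,0,0,0.5],[-0.0167,-0.032,0.005,0,0,0,0.5],[-0.0167,-0.032,0.005,0,0,0,0.5],[0,0,0,0,0,6.6,0.5],[0,0,0,0,0,6.6,0.5],[0,0,0,0,0,6.6,0.5],[0,0,0,0,0,0,0.5]]}}

```text
t: 11.35
tcp_pos: [0.4254, -0.0104, 0.0772]
tool_rot: [0.811, 0.585, -0.0, -0.0]
force: [-0.4, -0.1, -0.0]
finger_gap: 0.751
gripper_force: 0.0
```

```bash
python3 go.py 426 -10.1 20 -18.4
```

```text
tcp [425.4 -10.4  77.2] psi -18.4 gap 0.751 grip 0.0 t 11.35 tilt 0.02
shift [ 0.4  0.5 57.2] rows>= 2.0 wz 0.0
```

Call:
{"op": "drive_tool", "data": {"plan": [[0.0005,0.0005,0.025,0,0,0,0.5],[0,0,0.017,0,0,0,0.5],[0,0,0.01,0,0,0,0.5],[0,0,0.006,0,0,0,0.5],[0,0,0,0,0,0,-0.5],[0,0,0,0,0,0,-0.5],[0,0,0,0,0,0,-0.5],[0,0,0,0,0,0,-0.5],[0,0,0,0,0,0,-0.5]]}}

```text
t: 12.25
tcp_pos: [0.4264, -0.01, 0.02]
tool_rot: [0.811, 0.585, 0.0, 0.0]
force: [-0.0, 0.7, 4.3]
finger_gap: 0.408
gripper_force: 40.3
```

Call:
{"op": "drive_tool", "data": {"plan": [[0,0,-0.025,0,0,0,-0.5],[0,0,-0.03,0,0,0,-0.5],[0,0,0,0,0,0,-0.5],[0,0,0,0,0,0,-0.5]]}}

```text
t: 12.65
tcp_pos: [0.4266, -0.0101, 0.0749]
tool_rot: [0.811, 0.585, 0.001, 0.001]
force: [-0.4, 0.4, -0.1]
finger_gap: 0.415
gripper_force: 40.4
```

```bash
python3 go.py 653.6 -113.9 75 -18.4
```

```text
tcp [426.6 -10.1  74.9] psi -18.3 gap 0.415 grip 40.360644813627005 t 12.65 tilt 0.12
shift [-27.1 248.1   0.4] rows>= 5.0 wz 0.1
```

Call:
{"op": "drive_tool", "data": {"plan": [[-0.0039,0.0355,0,0,0,0,-0.5],[-0.0039,0.0355,0,0,0,0,-0.5],[-0.0039,0.0355,0,0,0,0,-0.5],[-0.0039,0.0355,0,0,0,0,-0.5],[-0.0039,0.0355,0,0,0,0,-0.5],[-0.0039,0.0355,0,0,0,0,-0.5],[-0.0039,0.0355,0,0,0,0,-0.5],[0,0,0,0,0,0,-0.5],[0,0,0,0,0,0,-0.5],[0,0,0,0,0,0,-0.5]]}}

```text
t: 13.65
tcp_pos: [0.6512, -0.1131, 0.0726]
tool_rot: [0.811, 0.585, -0.001, -0.002]
force: [0.3, 0.7, -1.0]
finger_gap: 0.416
gripper_force: 40.4
```

```bash
python3 go.py 653.6 -113.9 25.5 -18.4
```

```text
tcp [ 651.2 -113.1   72.6] psi -18.3 gap 0.416 grip 40.36948515102267 t 13.65 tilt 0.28
shift [ 0.   2.8 47.1] rows>= 1.0 wz 0.1
```

Call:
{"op": "drive_tool", "data": {"plan": [[0,0.0015,0.02,0,0,0,-0.5],[0,0,0.014,0,0,0,-0.5],[0,0,0.009,0,0,0,-0.5],[0,0,0.004,0,0,0,-0.5],[0,0,0,0,0,0,-0.5],[0,0,0,0,0,0,-0.5],[0,0,0,0,0,0,0.2],[0,0,0,0,0,0,0.2],[0,0,0,0,0,0,0.2]]}}

```text
t: 14.55
tcp_pos: [0.6553, -0.1147, 0.0281]
tool_rot: [0.811, 0.585, 0.0, 0.0]
force: [0.6, 0.1, 0.3]
finger_gap: 0.597
gripper_force: 0.0
```

Call:
{"op": "drive_tool", "data": {"plan": [[0,0,-0.02,0,0,0,0.2],[0,0,-0.03,0,0,0,0.2],[0,0,-0.03,0,0,0,0.2],[0,0,0,0,0,0,0],[0,0,0,0,0,0,0]]}}

```text
t: 15.05
tcp_pos: [0.6553, -0.1147, 0.1084]
tool_rot: [0.811, 0.585, 0.001, 0.001]
force: [0.6, 0.7, -0.1]
finger_gap: 0.5
gripper_force: 0.0
```

```bash
python3 go.py 403.5 -176.5 80 -29.2
```

```text
tcp [ 655.3 -114.7  108.4] psi -18.3 gap 0.5 grip 0.0 t 15.05 tilt 0.11
shift [-137.9 -219.6   28. ] rows>= 6.0 wz 10.9
```

Call:
{"op": "drive_tool", "data": {"plan": [[-0.0197,-0.0314,0.004,0,0,0,0],[-0.0197,-0.0314,0.004,0,0,0,0],[-0.0197,-0.0314,0.004,0,0,0,0],[-0.0197,-0.0314,0.004,0,0,0,0],[-0.0197,-0.0314,0.004,0,0,0,0],[-0.0197,-0.0314,0.004,0,0,0,0],[-0.0197,-0.0314,0.004,0,0,0,0],[0,0,0,0,0,5.4,0],[0,0,0,0,0,5.4,0],[0,0,0,0,0,0,0]]}}

```text
t: 16.05
tcp_pos: [0.4018, -0.1759, 0.0785]
tool_rot: [0.862, 0.506, -0.0, -0.001]
force: [0.9, 0.4, 0.4]
finger_gap: 0.5
gripper_force: 0.0
```

```bash
python3 go.py 403.5 -176.5 21 -29.2; python3 - <<'E'
from meas import *
S=snap('side','s3')
cv2.imwrite('pics/c3.png',cv2.resize(S['image'][130:310,170:370,::-1],(660,594)))
E
```

```text
tcp [ 401.8 -175.9   78.5] psi -29.2 gap 0.5 grip 0.0 t 16.05 tilt 0.15
shift [ 0.3  1.9 57.5] rows>= 2.0 wz 0.0
```

View pics/c3.png

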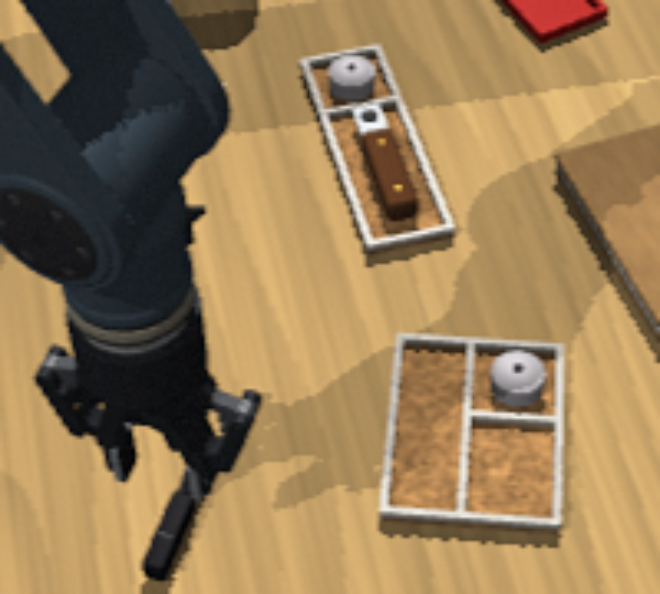

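Both adaptors sit in their square bays, at crop (352,77) and (518,378). The opener lies in its long bay, with the tongue tip near the divider at (370,118). The brush is between the open fingers, so I'll grasp it now.

Call:
{"op": "drive_tool", "data": {"plan": [[0.0003,0.0015,0.025,0,0,0,0],[0,0,0.018,0,0,0,0],[0,0,0.01,0,0,0,0],[0,0,0.0055,0,0,0,0],[0,0,0,0,0,0,-0.9],[0,0,0,0,0,0,-0.9],[0,0,0,0,0,0,-0.9],[0,0,0,0,0,0,-0.9],[0,0,0,0,0,0,-0.9]]}}

```text
t: 17.0
tcp_pos: [0.4045, -0.1769, 0.0213]
tool_rot: [0.862, 0.506, 0.0, 0.0]
force: [-0.2, -0.1, -0.7]
finger_gap: 0.173
gripper_force: 40.2
```

Call:
{"op": "drive_tool", "data": {"plan": [[0,0,-0.025,0,0,0,-0.9],[0,0,-0.03,0,0,0,-0.9],[0,0,0,0,0,0,-0.9],[0,0,0,0,0,0,-0.9]]}}

```text
t: 17.4
tcp_pos: [0.4046, -0.177, 0.0765]
tool_rot: [0.862, 0.506, 0.0, 0.001]
force: [-0.0, -0.0, -0.4]
finger_gap: 0.173
gripper_force: 40.2
```

```bash
python3 go.py 584 -142.3 75 -18.4
```

```text
tcp [ 404.6 -177.    76.5] psi -29.1 gap 0.173 grip 40.24627089500427 t 17.4 tilt 0.12
shift [117.6 139.8   1.7] rows>= 4.0 wz -10.7
```

Call:
{"op": "drive_tool", "data": {"plan": [[0.0235,0.028,0,0,0,0,-0.9],[0.0235,0.028,0,0,0,0,-0.9],[0.0235,0.028,0,0,0,0,-0.9],[0.0235,0.028,0,0,0,0,-0.9],[0.0235,0.028,0,0,0,0,-0.9],[0,0,0,0,0,-5.3,-0.9],[0,0,0,0,0,-5.4,-0.9],[0,0,0,0,0,0,-0.9],[0,0,0,0,0,0,-0.9]]}}

```text
t: 18.3
tcp_pos: [0.583, -0.142, 0.0746]
tool_rot: [0.812, 0.584, -0.001, -0.001]
force: [-0.3, -0.1, -1.5]
finger_gap: 0.176
gripper_force: 40.2
```

```bash
python3 go.py 584 -142.3 26.5 -18.4
```

```text
tcp [ 583.  -142.    74.6] psi -18.6 gap 0.176 grip 40.24888336658478 t 18.3 tilt 0.14
shift [ 0.   1.2 48.1] rows>= 1.0 wz -0.2
```

Call:
{"op": "drive_tool", "data": {"plan": [[0,0.0005,0.02,0,0,0,-0.9],[0,0,0.014,0,0,0,-0.9],[0,0,0.009,0,0,0,-0.9],[0,0,0.005,0,0,0,-0.9],[0,0,0,0,0,0,-0.9],[0,0,0,0,0,0,-0.9],[0,0,0,0,0,0,-0.3],[0,0,0,0,0,0,-0.3]]}}

```text
t: 19.1
tcp_pos: [0.5846, -0.1426, 0.0285]
tool_rot: [0.811, 0.585, 0.0, 0.0]
force: [-0.8, 0.0, -0.4]
finger_gap: 0.349
gripper_force: 0.0
```

Call:
{"op": "drive_tool", "data": {"plan": [[0,0,-0.02,0,0,0,-0.3],[0,0,-0.03,0,0,0,0],[0,0,-0.03,0,0,0,0],[0,0,0,0,0,0,0],[0,0,0,0,0,0,0]]}}

```text
t: 19.6
tcp_pos: [0.5847, -0.1426, 0.1089]
tool_rot: [0.811, 0.585, 0.001, 0.001]
force: [-0.1, -0.4, -1.1]
finger_gap: 0.499
gripper_force: 0.0
```

```bash
python3 go.py 386.5 -312.6 80 -98.4
```

```text
tcp [ 584.7 -142.6  108.9] psi -18.4 gap 0.499 grip 0.0 t 19.6 tilt 0.12
shift [-224.  -134.3   28.7] rows>= 6.0 wz 80.0
```

Call:
{"op": "drive_tool", "data": {"plan": [[-0.032,-0.0192,0.004,0,0,0,0],[-0.032,-0.0192,0.004,0,0,0,0],[-0.032,-0.0192,0.004,0,0,0,0],[-0.032,-0.0192,0.004,0,0,0,0],[-0.032,-0.0192,0.004,0,0,0,0],[-0.032,-0.0192,0.004,0,0,0,0],[-0.032,-0.0192,0.004,0,0,0,0],[0,0,0,0,0,8,0],[0,0,0,0,0,8,0]]}}

```text
t: 20.5
tcp_pos: [0.3841, -0.3126, 0.0785]
tool_rot: [0.887, 0.462, -0.0, -0.002]
force: [0.9, 0.4, -0.3]
finger_gap: 0.499
gripper_force: 0.0
```

Call:
{"op": "drive_tool", "data": {"plan": [[0,0,0,0,0,8,0],[0,0,0,0,0,8,0],[0,0,0,0,0,8,0],[0,0,0,0,0,8,0],[0,0,0,0,0,8,0],[0,0,0,0,0,8,0],[0,0,0,0,0,8,0],[0,0,0,0,0,8,0],[0,0,0,0,0,0,0],[0,0,0,0,0,0,0]]}}

```text
t: 21.5
tcp_pos: [0.3854, -0.3119, 0.0792]
tool_rot: [0.997, -0.072, -0.001, -0.001]
force: [0.9, 0.6, -0.9]
finger_gap: 0.497
gripper_force: 0.0
```

```bash
python3 go.py 386.5 -312.6 22 -98.4; python3 - <<'E'
from meas import *
S=snap('side','s4')
cv2.imwrite('pics/c4.png',cv2.resize(S['image'][200:400,150:400,::-1],(750,600)))
E
```

```text
tcp [ 385.4 -311.9   79.2] psi -98.3 gap 0.497 grip 0.0 t 21.5 tilt 0.11
shift [ 1.2  0.6 57.2] rows>= 2.0 wz 0.1
```

View pics/c4.png

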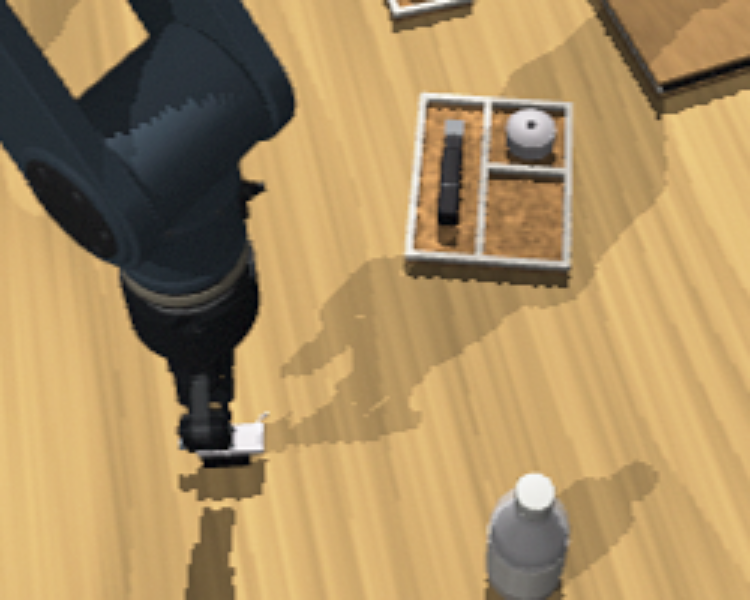

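The brush lies in its long bay (450,175). The gripper straddles the headshell at (225,440), and the finger lift at (266,414) is clear of the pads.

Call:
{"op": "drive_tool", "data": {"plan": [[0.0012,0.0006,0.025,0,0,0,0],[0,0,0.018,0,0,0,0],[0,0,0.01,0,0,0,0],[0,0,0.0055,0,0,0,0],[0,0,0,0,0,0,-0.8],[0,0,0,0,0,0,-0.8],[0,0,0,0,0,0,-0.8],[0,0,0,0,0,0,-0.8],[0,0,0,0,0,0,-0.8]], "newtons": 35}}

```text
t: 22.45
tcp_pos: [0.3872, -0.3133, 0.0218]
tool_rot: [0.997, -0.074, 0.0, 0.0]
force: [0.5, -0.3, -0.6]
finger_gap: 0.22
gripper_force: 36.8
```

Call:
{"op": "drive_tool", "data": {"plan": [[0,0,-0.01,0,0,0,-0.8],[0,0,-0.02,0,0,0,-0.8],[0,0,-0.025,0,0,0,-0.8],[0,0,0,0,0,0,-0.8],[0,0,0,0,0,0,-0.8]]}}

```text
t: 22.95
tcp_pos: [0.3872, -0.3135, 0.0773]
tool_rot: [0.997, -0.074, 0.001, 0.001]
force: [-0.2, 0.2, -0.2]
finger_gap: 0.221
gripper_force: 36.8
```

```bash
python3 go.py 630.9 -181.7 75 -18.4; python3 - <<'E'
from meas import *
S=snap('side','s5')
cv2.imwrite('pics/c5.png',cv2.resize(S['image'][290:370,180:280,::-1],(500,400)))
E
```

```text
tcp [ 387.2 -313.5   77.3] psi -98.4 gap 0.221 grip 36.810544431209564 t 22.95 tilt 0.11
shift [ 221.7 -166.1    2.4] rows>= 6.0 wz -80.0
```

View pics/c5.png

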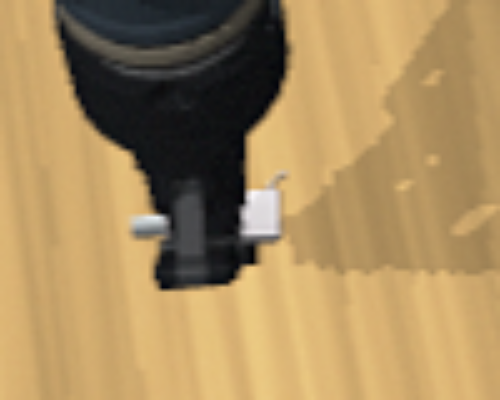

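The headshell is held level, with the collar at (150,226), the plate at (262,215) and its bottom free of the ledge. Now I'll carry and turn it.

Call:
{"op": "drive_tool", "data": {"plan": [[0.0277,-0.0208,0,0,0,0,-0.8],[0.0277,-0.0208,0,0,0,0,-0.8],[0.0277,-0.0208,0,0,0,0,-0.8],[0.0277,-0.0208,0,0,0,0,-0.8],[0.0277,-0.0208,0,0,0,0,-0.8],[0.0277,-0.0208,0,0,0,0,-0.8],[0.0277,-0.0208,0,0,0,0,-0.8],[0.0277,-0.0208,0,0,0,0,-0.8],[0,0,0,0,0,-8,-0.8],[0,0,0,0,0,-8,-0.8]]}}

```text
t: 24.0
tcp_pos: [0.6307, -0.1796, 0.0745]
tool_rot: [0.998, 0.07, -0.001, -0.001]
force: [-0.5, -0.3, -0.0]
finger_gap: 0.224
gripper_force: 36.9
```

Call:
{"op": "drive_tool", "data": {"plan": [[0,0,0,0,0,-8,-0.8],[0,0,0,0,0,-8,-0.8],[0,0,0,0,0,-8,-0.8],[0,0,0,0,0,-8,-0.8],[0,0,0,0,0,-8,-0.8],[0,0,0,0,0,-8,-0.8],[0,0,0,0,0,-8,-0.8],[0,0,0,0,0,-8,-0.8],[0,0,0,0,0,0,-0.8],[0,0,0,0,0,0,-0.8]]}}

```text
t: 25.0
tcp_pos: [0.63, -0.1808, 0.0753]
tool_rot: [0.812, 0.583, -0.001, -0.001]
force: [0.1, -0.0, -0.5]
finger_gap: 0.227
gripper_force: 36.8
```

```bash
python3 go.py 630.9 -181.7 27 -18.4; python3 - <<'E'
from meas import *
S=snap('side','s6')
cv2.imwrite('pics/c6.png',cv2.resize(S['image'][200:320,260:380,::-1],(500,500)))
E
```

```text
tcp [ 630.  -180.8   75.3] psi -18.6 gap 0.227 grip 36.836695075035095 t 25.0 tilt 0.12
shift [-0.5  1.2 48.3] rows>= 1.0 wz -0.2
```

View pics/c6.png

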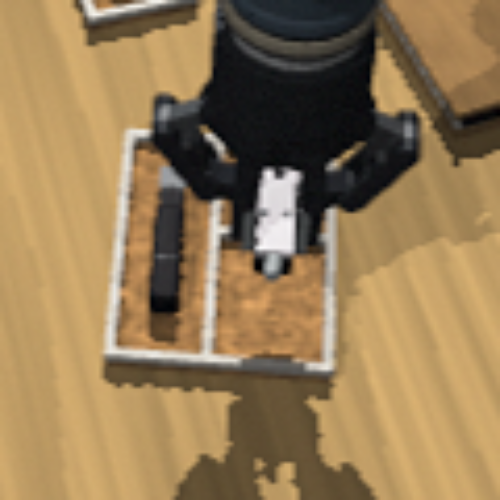

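The headshell lines up with the oblong bay, collar toward the near rim at (272,265). I'll lower it slowly and check the height before releasing.

Call:
{"op": "drive_tool", "data": {"plan": [[-0.0003,0.0006,0.012,0,0,0,-0.8],[0,0,0.012,0,0,0,-0.8],[0,0,0.008,0,0,0,-0.8],[0,0,0.006,0,0,0,-0.8],[0,0,0.004,0,0,0,-0.8],[0,0,0.003,0,0,0,-0.8],[0,0,0,0,0,0,-0.8],[0,0,0,0,0,0,-0.8],[0,0,0,0,0,0,-0.8],[0,0,0,0,0,0,-0.8]]}}

```text
t: 26.05
tcp_pos: [0.6313, -0.1817, 0.0318]
tool_rot: [0.811, 0.585, 0.0, 0.0]
force: [0.1, 0.4, -1.2]
finger_gap: 0.224
gripper_force: 36.8
```

Target is 26.8 mm, with 5 mm left to go.

Call:
{"op": "drive_tool", "data": {"plan": [[0,0,0.002,0,0,0,-0.8],[0,0,0.0015,0,0,0,-0.8],[0,0,0.001,0,0,0,-0.8],[0,0,0,0,0,0,-0.8],[0,0,0,0,0,0,-0.8],[0,0,0,0,0,0,-0.8]]}}

```text
t: 26.65
tcp_pos: [0.6311, -0.1816, 0.0269]
tool_rot: [0.811, 0.585, -0.0, -0.0]
force: [-0.1, 0.4, -0.4]
finger_gap: 0.222
gripper_force: 36.9
```

Call:
{"op": "drive_tool", "data": {"plan": [[0,0,0.0005,0,0,0,-0.8],[0,0,0,0,0,0,-0.8],[0,0,0,0,0,0,-0.4],[0,0,0,0,0,0,-0.2],[0,0,0,0,0,0,-0.2],[0,0,0,0,0,0,-0.2]]}}

```text
t: 27.25
tcp_pos: [0.6311, -0.1816, 0.0263]
tool_rot: [0.811, 0.585, -0.0, -0.0]
force: [0.5, 0.3, 0.2]
finger_gap: 0.402
gripper_force: 0.0
```

Call:
{"op": "drive_tool", "data": {"plan": [[0,0,-0.02,0,0,0,-0.2],[0,0,-0.04,0,0,0,0],[0,0,-0.04,0,0,0,0],[-0.04,0,-0.02,0,0,0,0],[-0.045,0,0,0,0,0,0],[-0.045,0,0,0,0,0,0],[-0.04,-0.02,0,0,0,0,0],[0,-0.045,0,0,0,0,0],[0,-0.045,0,0,0,0,0],[0,-0.045,0,0,0,0,0]]}}

```text
t: 28.25
tcp_pos: [0.4285, -0.2936, 0.1464]
tool_rot: [0.812, 0.584, -0.0, 0.0]
force: [-0.2, -1.4, -0.6]
finger_gap: 0.499
gripper_force: 0.0
```

Call:
{"op": "drive_tool", "data": {"plan": [[0,-0.045,0,0,0,0,0],[0,-0.02,0,0,0,0,0],[0,0,0,0,0,0,0],[0,0,0,0,0,0,0]]}}

```text
t: 28.65
tcp_pos: [0.3694, -0.2742, 0.1468]
tool_rot: [0.812, 0.584, 0.0, 0.001]
force: [0.0, -1.5, 0.5]
finger_gap: 0.501
gripper_force: 0.0
```

```bash
python3 go.py; python3 - <<'E'
from meas import *
T,S=snap('top','t7'),snap('side','s7')
a=cv2.resize(T['image'][140:230,180:380,::-1],(800,360));b=cv2.resize(S['image'][130:310,240:360,::-1],None,fx=2,fy=2)
c=np.zeros((600,800,3),np.uint8);c[:300,:667]=cv2.resize(a,(667,300));c[300:,:]=0
cv2.imwrite('pics/c7.png',a);cv2.imwrite('pics/c7s.png',cv2.resize(S['image'][125:310,180:370,::-1],(600,584),interpolation=cv2.INTER_CUBIC))
E
```

```text
tcp [ 369.4 -274.2  146.8] psi -18.5 gap 0.501 grip 0.0 t 28.65 tilt 0.14
```

View pics/c7.png

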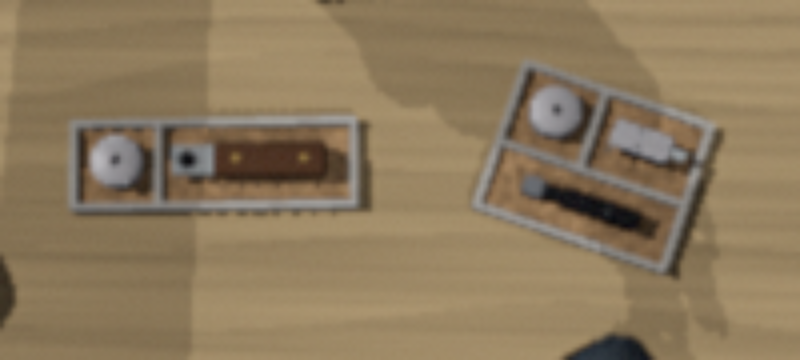

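View pics/c7s.png

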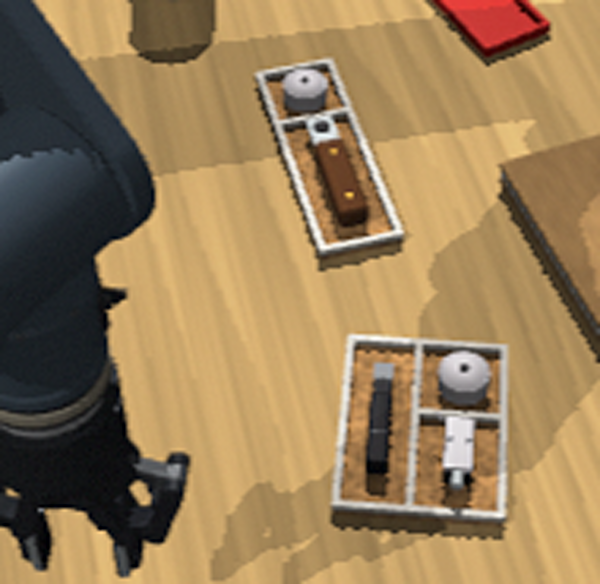

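Both views show all five things in their bays. The headshell sits fairly near the right rim in the top view, so I'll check tray-frame positions and heights numerically, along with the bystanders.

```bash
python3 - <<'E'
from meas import *
T,S=load('t7'),load('s7');T0,S0=load('top0'),load('side0')
F={'deck':(np.array([616.4,-144.7]),-18.45),'party':(np.array([613.2,136.4]),1.4)}
for n,f,bay in(('adA','deck',(25.5,41)),('hs','deck',(25.5,-31.5)),('brush','deck',(-31.5,0)),('adB','party',(0,72.5)),('opener','party',(0,-31.5))):
    c,a=F[f];a=np.radians(a);R=np.array([[np.cos(a),-np.sin(a)],[np.sin(a),np.cos(a)]])
    h={'hs':(28,38),'brush':(22,69)}.get(n,(28,28) if n[:2]=='ad' else (28,69))
    for v,d in(('top',T),('side',S)):
        P=cloud(d)*1e3;q=(P[...,:2]-c)@R-np.array(bay)
        k=(abs(q[...,0])<h[0])&(abs(q[...,1])<h[1])&(P[...,2]>15)
        z=P[k][:,2];Q=q[k];ys=Q[:,1];A=np.c_[Q/1e3,np.ones(len(Q))]
        top=z>np.percentile(z,50)-3;s=np.linalg.lstsq(A[top],z[top]/1e3,rcond=None)[0]
        print(n,v,'n',k.sum(),'off-bay x',np.percentile(Q[:,0],[3,97]).round(0),'y',np.percentile(ys,[2,98]).round(0),'ztop',np.percentile(z,[50,95]).round(1),'slope',s[:2].round(3))
for n,p in(('mug',[.537,.425,.09]),('bottle',[.555,-.440,.115])):
    for d0,d in((T0,T),(S0,S)):
        u=proj(d0,p)[0].astype(int);w=np.s_[u[1]-14:u[1]+14,u[0]-14:u[0]+14]
        s=cv2.phaseCorrelate(cv2.cvtColor(d0['image'],7)[w].astype(np.float64),cv2.cvtColor(d['image'],7)[w].astype(np.float64));print(n,'shift px',np.round(s[0],2))
E
```

```text
adA top n 125 off-bay x [-16.  18.] y [-17.  15.] ztop [22.3 28.2] slope [0.005 0.006]
adA side n 196 off-bay x [-12.  20.] y [-20.  15.] ztop [22.3 26. ] slope [0.002 0.019]
hs top n 125 off-bay x [-11.   9.] y [-26.  26.] ztop [25.7 30.9] slope [-0.036 -0.001]
hs side n 196 off-bay x [-8. 12.] y [-28.  27.] ztop [27.3 30.4] slope [-0.009  0.002]
brush top n 145 off-bay x [-8.  7.] y [-42.  44.] ztop [20.2 26. ] slope [-0.058 -0.014]
brush side n 222 off-bay x [-5. 10.] y [-43.  43.] ztop [21.6 24.9] slope [ 0.026 -0.023]
adB top n 127 off-bay x [-17.  17.] y [-17.  15.] ztop [22.1 27.8] slope [-0.009  0.007]
adB side n 124 off-bay x [-14.  18.] y [-20.  12.] ztop [22.2 25.8] slope [-0.011 -0.002]
opener top n 326 off-bay x [-11.  13.] y [-50.  59.] ztop [22.1 28.1] slope [-0.037 -0.023]
opener side n 329 off-bay x [-10.  15.] y [-53.  58.] ztop [23.1 26.9] slope [ 0.007 -0.007]
mug shift px [ 0.06 -0.06]
mug shift px [-0.01 -0.15]
bottle shift px [ 0.06 -0.  ]
bottle shift px [ 0.03 -0.02]
```

All five are within a few millimetres of their bay centres. Their tops stand about 5 mm higher than on the ledge, so they rest on the floors and lie flat. The mug and bottle are unmoved.

```bash
python3 -c "
from station import manip
print(manip.sign_off())"
```

```text
the job is handed in; nothing more can be done
None
```

Both kits are made up and the job is handed in, though sign-off gave no verdict; by the cameras each piece lies flat in its bay, and the mug and bottle have not moved.

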